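# Square the die block to the fence

## Task

Using only pushes of the fingertips or the outside of the fingers, nudge the heavy die block round on the bench, clear of the fence, until one of its two long sides (either will do) faces the fence. Only then push it up to the fence, so that the long side rests flush against it and neither end of the block sticks out past the ends of the fence. Do not lift, tip or pick up the block, and leave the other things on the bench where they are.

Things in the scene. Friction and masses are not known exactly. Their poses are not given: they have to be found in the camera images.
- fence: Fixed dark steel bar 220 mm long, 30 thick, 35 high; place and yaw (within 0.3 rad) vary. Origin: bench level, middle of its working face, the long face towards the robot. x points from the face through the bar, away from the robot; y runs along the face, which spans y -110 to +110 mm. Two bolted feet behind it (27 mm high) reach x = 74 mm.
- die_block: Loose aluminium block, the largest loose thing, 0.7 to 1 kg, too wide for a gripper: 92 mm along its x, 132 along y (long axis), 28 high. Origin: centre of underside. Half a turn leaves it the same. The lower 14 mm is the full rectangle; above it a ledge 14 mm wide is cut along each short end. Long sides flat; brass bushes on top. A push turns it while it lasts; it does not coast.
- block_top (a point): Centre of the die block's top, 28 mm above the bench, axes as the block's. It starts 115 to 150 mm in front of the fence's face (towards the robot), within 40 mm of the fence's middle sideways, its long axis 0.7 to 1.57 rad off the fence's line, either way. A push near one end of a long side turns the block about a point some 40 mm beyond its centre.
- dowel: Bystander: upright steel pin, 18 mm diameter, 50 mm high, left of the block. Origin: centre of underside.
- bush: Bystander: brass ring, 40 mm outside, 24 mm bore, 30 mm high, right of the block. Origin: centre of underside.
- sanding_block: Bystander: cork sanding block 90 x 45 x 30 mm, near right. Origin: centre of underside.
- insert: Bystander: small steel block 50 x 36 x 22 mm, near left. Origin: centre of underside.
- wax_jar: Bystander: white jar with black lid, 60 mm diameter, 60 mm high, left. Origin: centre of underside.
- try_square: Bystander: steel try square lying flat, stock 70 x 18 x 18 mm and blade 70 x 20 x 4 mm, right. Origin: centre of the stock's underside.
Things that resemble listed ones, but are neither listed nor needed, are in the scene too. Of the things shaped like the die_block, the aluminium one is meant. Of the things shaped like the fence, the steel one is meant.

How it is judged:
By the outcome, as a careful person would: the job done as asked, in the order asked, and still so for the second after the job is handed in, with the robot touching nothing.
It also fails if it takes over 72 s, if anything falls off the work surface, if the arm or the gripper's body presses on something with over 40 N, if the wrist force passes 120 N, or if a joint passes its speed limit or range.

## Robot

A 6-joint arm with a two-finger parallel gripper is mounted at the origin on the work surface. World frame = base frame: x ahead of the robot, y to its left, z up, the work surface at z = 0. Lengths are in m, angles in rad, forces in N, time in s.
With the tool pointing down it reaches from about 0.275 to 0.775 m from the base axis. Payload 14.6 kg.
Tool frame: the origin (TCP) lies at the very end of the fingers, on their centre line; the grasp point (between the pads) lies 19 mm behind it; x points along the fingers, y is the direction in which the jaws open and shut, and the axes are right-handed (so a half turn about x gives the same grasp; the last joint's range is limited). The gripper opens to 85 mm and grips with 20 to 120 N. Pads are 22 mm wide; open, the fingers measure 114 mm over their backs; the gripper's body (76 mm by 85 mm) begins 54 mm behind the grasp point. The pads swing forward as they close: fully open they stand 13 mm farther back than shut.
Start: joints at [1.019, 0.263, -0.048, 1.259, 0, 1.415], TCP at [0.203, 0.484, 0.231] pointing down, gripper open.
Joint ranges: [-2.65, 2.65], [-0.89, 1.7], [-1.18, 1.37], [-2.13, 2.11], [-1.35, 1.29], [-3.14, 3.14]. Speed limits (rad/s): [1.89, 1.89, 2.57, 2.79, 3.14, 3.14].

## Interface

Orientations are given as a unit quaternion [x, y, z, w].
In Python, from bench import monitor, imaging, workorder gives the robot as it stands. The module is installed in compiled form; this text tells all that it offers.
- The arm moves only by the tool servo_tool, never from a script. Its arguments are lists of equal length, an entry for each row: "travel": the shift along the tool's x, y, z in cm, a list of three; "delta_rot": the turn, a rotation vector about the tool's x, y, z in rad, a list of three; "gripper": the opening in per cent of the stroke, from 0 (shut) to 100 (fully open). A call has 1 to 12 rows; each row is the pose to reach, as a shift and turn from the pose commanded when the call began, along the tool's axes at that moment; what a row does not reach only later rows make up. A row lasts 1/12 s, in which the tool goes at most 41.7 mm and 7.16 degrees, less where a joint would pass 70% of its speed; a pose out of reach is approached as far as the arm can. A call with a gripper value outside its range is refused whole. The fingers move at their own pace and stop on an object; "newtons" is the grip in N (left out, the last holds). Time passes only in rows, so rows that repeat a pose let the fingers close. It gives the time, the measured TCP pose, the force and the opening at its end, in the units of the state.
- monitor.sense(): the state, without advancing time (a new reading comes with each control period).
- imaging.camera(name): name is "side" or "top"; returns a dict with "pixels" (384x512x3 uint8, red, green, blue), "vertical_fov" (degrees; the focal length in pixels is half the picture's height over the tangent of half this angle, whatever the lens; pixels are square), "cx", "cy" (the principal point, pixels), "k1" (the pictures are not rectified: a ray, as slopes to the right and down, at radius r is drawn at 1 + k1 r^2 times it, then the intrinsics apply), "extrinsics" (4x4, takes a point from camera to world coordinates). Camera axes: x right, y down, z forward; pixel columns grow to the right and rows downward; lengths in m; the calibration is good to about 2 mm. A picture is of the moment at which its call begins. There is no depth.
- workorder.sign_off(): hands the job in, once; it reports no verdict.
The state is a dict: "time": time; "joint_positions": joint angles; "joint_velocities": joint speeds; "tau": joint torques, N m; "ee_pos": TCP position; "orientation": TCP orientation; "ft_force": force on the tool from outside, world axes, zero at the start; "ft_torque": the same for the moment, N m; "grip_width": finger opening in m.
Only numpy, scipy, OpenCV 4.12 (cv2) and the standard library are available. Lean on these libraries where they do the work, as an engineer would, in place of code of your own. Each camera call takes 0.05 s, during which the arm holds its last target. There are 200 camera calls.

## Working session

There is one attempt and no reset: what is moved stays moved. The work goes in short steps, Python scripts to look and compute and a tool call to move; the robot and the scene stay as the last step left them, time stands still between calls to the robot, and variables do not carry over. Pictures are saved under pics/ and viewed, about 8 in all and at most 12, crops included, and the job is handed in when it is done.

Besides the shell and the picture viewer there is one more tool, called after "Emit:" as name(argument=value, ...), one argument or row to a line, values as JSON. servo_tool: Moves the arm, as the interface text tells. Its arguments: {"type":"object","properties":{"travel":{"type":"array","items":{"type":"array","items":{"type":"number"}}},"delta_rot":{"type":"array","items":{"type":"array","items":{"type":"number"}}},"gripper":{"type":"array","items":{"type":"number"}},"newtons":{"type":"number"}},"required":["travel","delta_rot","gripper"]}

```bash
mkdir -p pics; cat > h.py <<'E'
import numpy as np, cv2
from bench import monitor, imaging, workorder
from scipy.spatial.transform import Rotation as R
def shot(n,f=None):
    c=imaging.camera(n)
    if f: cv2.imwrite('pics/'+f,cv2.cvtColor(c['pixels'],cv2.COLOR_RGB2BGR))
    return c
def intr(c):
    f=192/np.tan(np.radians(c['vertical_fov'])/2)
    return np.array([[f,0,c['cx']],[0,f,c['cy']],[0,0,1.]]),np.array([c['k1'],0,0,0,0.])
def ray(c,uv,z):
    K,d=intr(c); E=np.array(c['extrinsics'])
    n=cv2.undistortPoints(np.array(uv,float).reshape(-1,1,2),K,d)[:,0]
    D=np.c_[n,np.ones(len(n))]@E[:3,:3].T; o=E[:3,3]
    return (o+D*((z-o[2])/D[:,2])[:,None])[:,:2]
def proj(c,P):
    K,d=intr(c); E=np.linalg.inv(np.array(c['extrinsics']))
    return cv2.projectPoints(np.array(P,float).reshape(-1,1,3),cv2.Rodrigues(E[:3,:3])[0],E[:3,3],K,d)[0][:,0]
E
python3 - <<'E'
from h import *
for n in('top','side'):
    c=shot(n,n+'0.png'); print(n,c['vertical_fov'],c['cx'],c['cy'],c['k1']);print(np.round(c['extrinsics'],3))
s=monitor.sense();print(s)
E
```

```text
top 56.935851716702444 258.8537445200717 190.73893693661063 -0.10519341615638937
[[ 0.027 -0.998  0.051  0.445]
 [-0.999 -0.026  0.018 -0.008]
 [-0.017 -0.051 -0.999  0.858]
 [ 0.     0.     0.     1.   ]]
side 49.81874822505586 258.9124219531961 191.7982738857413 -0.1216500849621873
[[ 0.972 -0.162  0.168  0.335]
 [-0.233 -0.631  0.74  -0.717]
 [-0.014 -0.759 -0.651  0.679]
 [ 0.     0.     0.     1.   ]]
{'time': 0.1, 'joint_positions': array([ 1.01868918e+00,  2.63486756e-01, -4.88451288e-02,  1.25937212e+00,
        2.19990789e-05,  1.41547081e+00]), 'joint_velocities': array([ 0.00048917, -0.00220522,  0.00049269,  0.00078037,  0.00109822,
       -0.00027582]), 'tau': array([ 3.39016158e-03, -6.38578820e+01,  3.85063040e+01,  1.01411852e-02,
       -1.56010083e-04, -1.36876145e-05]), 'ee_pos': array([0.20278154, 0.4840177 , 0.23087753]), 'orientation': array([ 0.1390667 ,  0.69335527, -0.13966341,  0.69311836]), 'ft_force': array([-0.79452424, -0.65218733, -0.61021153]), 'ft_torque': array([-0.00707943, -0.00498485,  0.01662731]), 'grip_width': 0.08549248941177139}
```

View pics/top0.png

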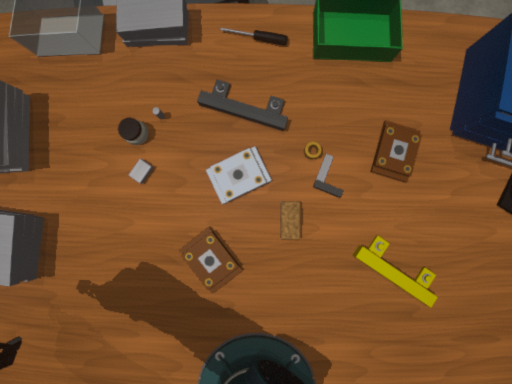

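View pics/side0.png

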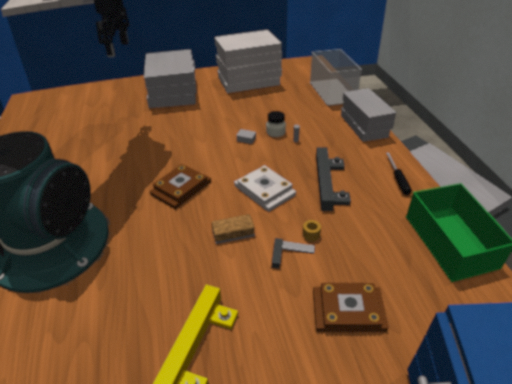

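Top view: the candidates for the block are aluminium at (238,174), brown at (211,260) and brown at (398,151). For the fence they are dark steel at (243,109) and yellow at (397,276). I choose the aluminium block and the steel bar, and check them in a close crop.

```bash
python3 - <<'E'
from h import *
c=shot('top'); im=cv2.cvtColor(c['pixels'],cv2.COLOR_RGB2BGR)
cr=im[70:220,180:360]; cv2.imwrite('pics/crop1.png',cv2.resize(cr,None,fx=4,fy=4,interpolation=cv2.INTER_CUBIC))
hsv=cv2.cvtColor(im,cv2.COLOR_BGR2HSV)
roi=np.zeros(im.shape[:2],np.uint8); roi[70:220,110:360]=1
w=((hsv[...,1]<60)&(hsv[...,2]>120)).astype(np.uint8)*roi
d=((hsv[...,1]<90)&(hsv[...,2]<110)).astype(np.uint8)*roi
for n,m in(('w',w),('d',d)):
    for k in cv2.findContours(m,cv2.RETR_EXTERNAL,cv2.CHAIN_APPROX_NONE)[0]:
        if cv2.contourArea(k)<25: continue
        r=cv2.minAreaRect(k); print(n,cv2.contourArea(k),np.round(r[0],1),np.round(cv2.boxPoints(r),1).tolist())
E
```

```text
w 254.5 [139.2 170.5] [[127.69999694824219, 174.89999389648438], [139.3000030517578, 158.1999969482422], [150.6999969482422, 166.1999969482422], [139.0, 182.8000030517578]]
w 185.5 [324.5 167.3] [[315.8999938964844, 178.39999389648438], [325.6000061035156, 153.3000030517578], [333.0, 156.1999969482422], [323.3999938964844, 181.3000030517578]]
w 2068.5 [237.9 174.3] [[204.39999389648438, 168.60000610351562], [254.3000030517578, 144.5], [271.5, 180.10000610351562], [221.5, 204.1999969482422]]
d 186.5 [328.1 187.8] [[313.20001220703125, 186.10000610351562], [316.1000061035156, 178.8000030517578], [343.0, 189.60000610351562], [340.1000061035156, 196.8000030517578]]
d 56.0 [237.5 174.5] [[231.5, 174.5], [237.5, 168.5], [243.5, 174.5], [237.5, 180.5]]
d 27.0 [146.6 173.1] [[140.0, 182.0], [146.0, 162.0], [153.1999969482422, 164.10000610351562], [147.1999969482422, 184.10000610351562]]
d 504.0 [133.  131.5] [[115.9000015258789, 139.1999969482422], [121.5999984741211, 116.5999984741211], [150.10000610351562, 123.80000305175781], [144.39999389648438, 146.39999389648438]]
d 31.5 [160.  114.5] [[155.5, 113.5], [159.0, 110.0], [164.5, 115.5], [161.0, 119.0]]
d 1523.0 [244.5 102.4] [[196.5, 102.69999694824219], [205.1999969482422, 74.9000015258789], [292.5, 102.0999984741211], [283.79998779296875, 129.89999389648438]]
```

View pics/crop1.png

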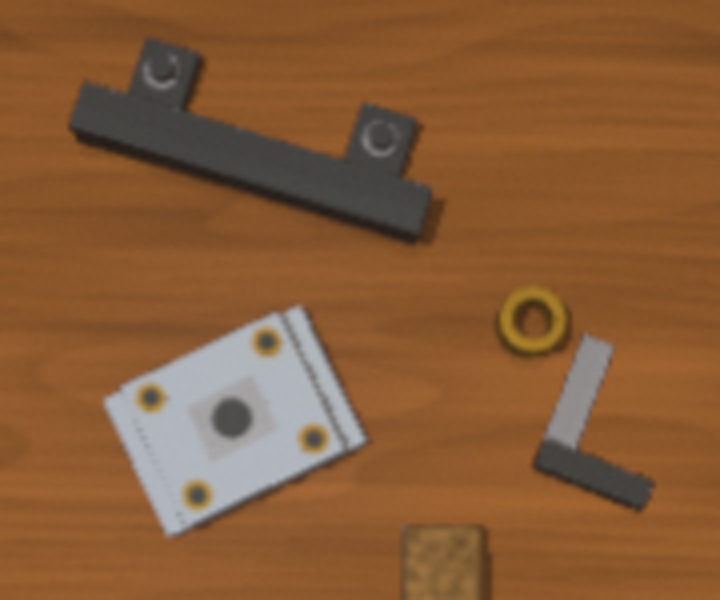

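The crop confirms the choice: the aluminium block has brass bushes, with ledges at the left and right ends. The steel fence's lower edge runs from (198,106) to (284,131). Next I measure them in metres.

```bash
cat >> h.py <<'E'
def pix(n):
    c=shot(n); return c,cv2.cvtColor(c['pixels'],cv2.COLOR_RGB2BGR)
def block(c,im,roi):
    x0,x1,y0,y1=roi; hsv=cv2.cvtColor(im,cv2.COLOR_BGR2HSV)
    m=np.zeros(im.shape[:2],np.uint8); s=(slice(y0,y1),slice(x0,x1))
    m[s]=((hsv[s][...,1]<60)&(hsv[s][...,2]>110))
    k=max(cv2.findContours(m,cv2.RETR_EXTERNAL,cv2.CHAIN_APPROX_NONE)[0],key=cv2.contourArea)
    hull=np.zeros_like(m); cv2.fillConvexPoly(hull,cv2.convexHull(k),1); hull=cv2.erode(hull,np.ones((3,3)))
    b=((hsv[...,1]>95)&(hull>0)).astype(np.uint8)
    n,l,st,ce=cv2.connectedComponentsWithStats(b)
    o=[i for i in range(1,n) if st[i,4]>=3]
    return k,ce[o],st[o,4]
E
python3 - <<'E'
from h import *
c,im=pix('top')
k,ce,a=block(c,im,(190,285,130,215))
print(ce.round(1).tolist(),a); B=ray(c,ce,.028); print(B.round(4).tolist(), B.mean(0))
o=cv2.minAreaRect(ray(c,k[:,0],.02).astype(np.float32)*1000);print('rect',o)
# fence lower edge
hsv=cv2.cvtColor(im,cv2.COLOR_BGR2HSV); g=((hsv[...,1]<110)&(hsv[...,2]<110))
pts=[]
for u in range(203,283,2):
    vs=np.where(g[80:140,u])[0]; pts.append((u,80+vs.max()+.5))
P=ray(c,pts,0.); l=cv2.fitLine(P.astype(np.float32),cv2.DIST_HUBER,0,.01,.01).ravel();print('fence',l)
# ends
tl=np.where(g[85:140])[1]; tl=tl[(tl>150)&(tl<300)]; print(tl.min(),tl.max())
cs=ray(c,[[198.5,99],[198.2,102],[284,130.5],[288,128]],0.035);print(cs)
fh=ray(c,[[140,171]],.022),ray(c,[[313,150]],.03),ray(c,[[290,220]],.03),ray(c,[[131,128]],.06);print(fh)
s=monitor.sense();print(R.from_quat(s['orientation']).as_matrix().round(3))
E
```

```text
[[246.2, 155.1], [217.2, 169.1], [258.0, 179.2], [228.7, 193.4]] [28 28 28 26]
[[0.5707, 0.039], [0.5358, 0.1067], [0.5142, 0.0096], [0.4792, 0.0775]] [0.52497402 0.05818201]
rect ((525.5745849609375, 57.672027587890625), (94.91011047363281, 131.93002319335938), 27.108375549316406)
fence [0.2813889  0.95959383 0.6696083  0.05398371]
156 287
[[ 0.70272608  0.15686023]
 [ 0.69534152  0.15725055]
 [ 0.63040273 -0.04874162]
 [ 0.63663429 -0.05803917]]
(array([[0.52777689, 0.29520943]]), array([[ 0.58669382, -0.11842163]]), array([[ 0.4207182 , -0.06777331]]), array([[0.62440109, 0.30848519]]))
[[-0.     0.386  0.922]
 [-0.001  0.922 -0.386]
 [-1.    -0.001 -0.   ]]
```

Emit:
servo_tool(
  travel=[
    [0,0,0],
    [0,0,0],
  ],
  delta_rot=[
    [-0.111,0,0],
    [-0.111,0,0],
  ],
  gripper=[0,0],
  newtons=30,
)

```text
time: 0.37
ee_pos: [0.2029, 0.4841, 0.2311]
orientation: [0.099, 0.7, -0.099, 0.7]
ft_force: [0.8, 0.1, -0.1]
grip_width: 0.0639
```

```bash
cat >> h.py <<'E'
Y=-0.285; O=np.array([.6696,.0540])
XF=np.array([np.cos(Y),np.sin(Y)]); YF=np.array([-np.sin(Y),np.cos(Y)])
def ff(p): p=np.atleast_2d(p)-O; return np.c_[p@XF,p@YF]*1000
def tcp():
    s=monitor.sense(); r=R.from_quat(s['orientation']).as_matrix()
    return 't %.2f'%s['time'],'tcp_f',ff(s['ee_pos'][:2]).round(1).tolist(),'z %.1f'%(1000*s['ee_pos'][2]),'yawerr %.3f'%(np.arctan2(-r[0,1],r[1,1])-Y),'F',s['ft_force'].round(1),'w',s['grip_width'].round(3)
E
python3 - <<'E'
from h import *
print(*tcp())
for n in('top','side'):
    c,im=pix(n); im=cv2.resize(im,None,fx=4,fy=4,interpolation=cv2.INTER_CUBIC)
    def P(x,y,z): p=O+x*XF+y*YF; return [*p,z]
    F=[P(0,-.11,0),P(0,.11,0),P(0,.11,.035),P(0,-.11,.035),P(.03,-.11,.035),P(.03,.11,.035),P(0,.11,.035)]
    q=((proj(c,F)+.5)*4-.5).astype(int); cv2.polylines(im,[q.reshape(-1,1,2)],False,(0,255,0),1)
    a=q.min(0)-40; b=q.max(0)+40; globals()[n]=im[a[1]:b[1],a[0]:b[0]]
h=max(top.shape[0],side.shape[0]); pad=lambda i:cv2.copyMakeBorder(i,0,h-i.shape[0],0,0,cv2.BORDER_CONSTANT)
o=np.hstack([pad(top),pad(side)]);print(o.shape);cv2.imwrite('pics/fence.png',o)
E
```

```text
Traceback (most recent call last):
  File "h.py", line 36, in tcp
    return 't %.2f'%s['time'],'tcp_f',ff(s['ee_pos'][:2]).round(1).tolist(),'z %.1f'%(1000*s['ee_pos'][2]),'yawerr %.3f'%(np.arctan2(-r[0,1],r[1,1])-Y),'F',s['ft_force'].round(1),'w',s['grip_width'].round(3)
                                                                                                                                                                                       ^^^^^^^^^^^^^^^^^^^^^
AttributeError: 'float' object has no attribute 'round'
```

```bash
sed -i "s/s\['grip_width'\].round(3)/round(s['grip_width'],3)/" h.py
python3 - <<'E'
from h import *
print(*tcp())
for n in('top','side'):
    c,im=pix(n); im=cv2.resize(im,None,fx=4,fy=4,interpolation=cv2.INTER_CUBIC)
    def P(x,y,z): p=O+x*XF+y*YF; return [*p,z]
    F=[P(0,-.11,0),P(0,.11,0),P(0,.11,.035),P(0,-.11,.035),P(.03,-.11,.035),P(.03,.11,.035),P(0,.11,.035)]
    q=((proj(c,F)+.5)*4-.5).astype(int); cv2.polylines(im,[q.reshape(-1,1,2)],False,(0,255,0),1)
    a=q.min(0)-40; b=q.max(0)+40; globals()[n]=im[a[1]:b[1],a[0]:b[0]]
h=max(top.shape[0],side.shape[0]); pad=lambda i:cv2.copyMakeBorder(i,0,h-i.shape[0],0,0,cv2.BORDER_CONSTANT)
o=np.hstack([pad(top),pad(side)]);print(o.shape);cv2.imwrite('pics/fence.png',o)
E
```

```text
t 0.37 tcp_f [[-568.9, 281.6]] z 231.1 yawerr 0.004 F [ 0.8  0.1 -0.1] w 0.064
(338, 604, 3)
```

View pics/fence.png

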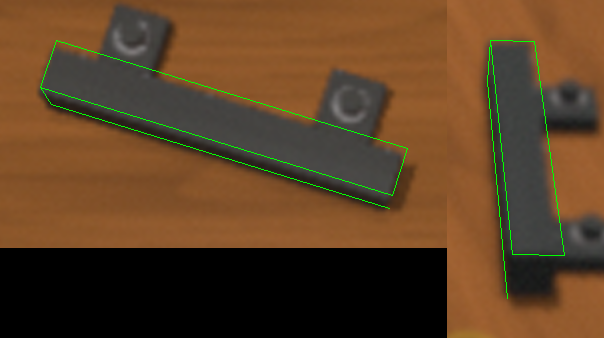

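The overlay matches the bar to about 2 mm in both views (4x crop, top view ends at (45,97) and (391,208)). I go to the near side of the block.

Emit:
servo_tool(
  travel=[
    [0,-3,3],
    [0,-6,6],
    [0,-9,9],
    [0,-12,12],
    [0,-15,15],
    [0,-18,18],
    [0,-21,21],
    [0,-24,24],
    [0,-27,27],
    [0,-30,30],
    [0,-33.6,34.4],
    [0,-33.6,34.4],
  ],
  delta_rot=[
    [0,0,0],
    [0,0,0],
    [0,0,0],
    [0,0,0],
    [0,0,0],
    [0,0,0],
    [0,0,0],
    [0,0,0],
    [0,0,0],
    [0,0,0],
    [0,0,0],
    [0,0,0],
  ],
  gripper=[0,0,0,0,0,0,0,0,0,0,0,0],
)

```text
time: 1.47
ee_pos: [0.4399, 0.0615, 0.2313]
orientation: [0.103, 0.699, -0.103, 0.7]
ft_force: [0.2, 1.5, -0.9]
grip_width: -0.0
```

```bash
python3 -c "
from h import *
print(*tcp())"
```

```text
t 1.47 tcp_f [[-222.5, -57.4]] z 231.3 yawerr -0.006 F [ 0.2  1.5 -0.9] w -0.0
```

Emit:
servo_tool(
  travel=[
    [4,0,0],
    [8,0,0],
    [12,0,0],
    [16,0,0],
    [19,0,0],
    [21,0,0],
    [22.3,0,0],
    [22.3,0,0],
    [22.3,0,0],
  ],
  delta_rot=[
    [0,0,0],
    [0,0,0],
    [0,0,0],
    [0,0,0],
    [0,0,0],
    [0,0,0],
    [0,0,0],
    [0,0,0],
    [0,0,0],
  ],
  gripper=[0,0,0,0,0,0,0,0,0],
)

```text
time: 2.22
ee_pos: [0.438, 0.0649, 0.0083]
orientation: [0.101, 0.7, -0.101, 0.699]
ft_force: [-0.7, 0.1, 0.6]
grip_width: 0.0003
```

```bash
python3 - <<'E'
from h import *
print(*tcp()); c=shot('top','t1.png'); c=shot('side','s1.png'); a=cv2.imread('pics/s1.png')[100:280,140:380]
cv2.imwrite('pics/s1c.png',cv2.resize(a,None,fx=3,fy=3))
E
```

```text
t 2.22 tcp_f [[-225.3, -54.7]] z 8.3 yawerr -0.003 F [-0.7  0.1  0.6] w 0.0
```

View pics/s1c.png

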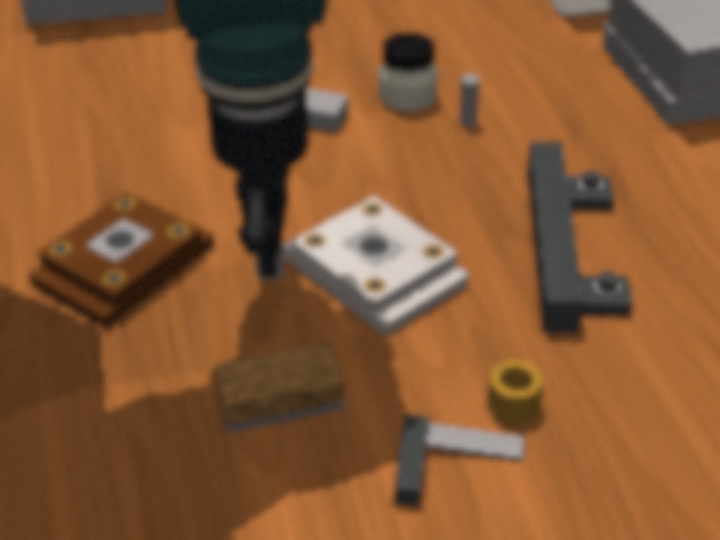

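Side crop: the shut fingers' tip at (270,275) is just short of the block's near-left side (285,245), and the sanding block and brown block are clear. I push the left end.

Emit:
servo_tool(
  travel=[
    [0,0.3,0.3],
    [0,0.7,0.5],
    [0,1.0,0.8],
    [0,1.4,1.0],
    [0,1.7,1.2],
    [0,2.0,1.4],
    [0,2.4,1.7],
    [0,2.7,1.9],
    [0,3.0,2.2],
    [0,3.3,2.4],
    [0,3.3,2.4],
  ],
  delta_rot=[
    [0,0,0],
    [0,0,0],
    [0,0,0],
    [0,0,0],
    [0,0,0],
    [0,0,0],
    [0,0,0],
    [0,0,0],
    [0,0,0],
    [0,0,0],
    [0,0,0],
  ],
  gripper=[0,0,0,0,0,0,0,0,0,0,0],
)

```text
time: 3.23
ee_pos: [0.4713, 0.0902, 0.0083]
orientation: [0.101, 0.7, -0.1, 0.7]
ft_force: [-0.2, 0.1, -0.5]
grip_width: -0.0002
```

```bash
cat >> h.py <<'E'
BP=[(dx,dy) for dx in(-31.7,31.7) for dy in(-38.2,38.2)]
def look(name,roi=(180,300,100,225)):
    c=shot('top',name+'_t.png'); shot('side',name+'_s.png')
    im=cv2.cvtColor(c['pixels'],cv2.COLOR_RGB2BGR); k,ce,a=block(c,im,roi)
    P=ff(ray(c,ce,.028)); print(*tcp()); print('bushes',P.round(1).tolist(),a)
    ctr,sz,_=r=cv2.minAreaRect(ff(ray(c,k[:,0],.02)).astype(np.float32)); b=cv2.boxPoints(r)
    e=max(b[1]-b[0],b[2]-b[1],key=np.linalg.norm); print('rect',np.round(ctr,1),np.round(sz,1),'yaw %.3f'%((np.arctan2(-e[0],e[1])+1.57)%np.pi-1.57))
E
python3 -c "
from h import *
look('p1')"
```

```text
t 3.33 tcp_f [[-200.5, -21.4]] z 8.3 yawerr -0.001 F [-0.2 -0.8 -0.3] w -0.0
bushes [[-80.8, -47.7], [-136.3, -79.4]] [25 28]
rect [-112.7  -54.8] [94.2 76.7] yaw -1.076
```

Emit:
servo_tool(
  travel=[
    [0,0.4,0.2],
    [0,0.7,0.5],
    [0,1.1,0.8],
    [0,1.4,1.1],
    [0,1.8,1.5],
    [0,2.1,1.8],
    [0,2.4,2.1],
    [0,2.6,2.4],
    [0,2.9,2.7],
    [0,2.9,2.7],
  ],
  delta_rot=[
    [0,0,0],
    [0,0,0],
    [0,0,0],
    [0,0,0],
    [0,0,0],
    [0,0,0],
    [0,0,0],
    [0,0,0],
    [0,0,0],
    [0,0,0],
  ],
  gripper=[0,0,0,0,0,0,0,0,0,0],
)

```text
time: 4.17
ee_pos: [0.5056, 0.1103, 0.0083]
orientation: [0.101, 0.7, -0.101, 0.7]
ft_force: [-1.0, -0.4, -0.5]
grip_width: -0.0002
```

```bash
python3 -c "
from h import *
look('p2')"
```

```text
t 4.27 tcp_f [[-173.5, 7.5]] z 8.3 yawerr -0.001 F [ 0.6  0.2 -1. ] w -0.0
bushes [[-84.5, 14.7], [-74.2, -57.6], [-137.3, -65.8]] [15 20 28]
rect [-109.2  -35.5] [ 94.3 110.7] yaw 0.134
```

Emit:
servo_tool(
  travel=[
    [0,0.2,0.3],
    [0,0.4,0.6],
    [0,0.6,0.8],
    [0,0.8,1.1],
    [0,0.8,1.1],
    [0,0.3,0],
    [0,0,-2],
    [0,0,-4],
    [-4,-2,-5],
    [-8,-2,-6],
  ],
  delta_rot=[
    [0,0,0],
    [0,0,0],
    [0,0,0],
    [0,0,0],
    [0,0,0],
    [0,0,0],
    [0,0,0],
    [0,0,0],
    [0,0,0],
    [0,0,0],
  ],
  gripper=[0,0,0,0,0,0,0,0,100,100],
)

```text
time: 5.1
ee_pos: [0.4396, 0.1065, 0.0844]
orientation: [0.1, 0.701, -0.101, 0.698]
ft_force: [1.7, 0.3, 0.1]
grip_width: 0.023
```

```bash
python3 -c "
from h import *
look('p3')"
```

```text
t 5.20 tcp_f [[-231.9, -12.0]] z 89.7 yawerr -0.001 F [ 0.8 -0.7 -0.9] w 0.038
bushes [[-74.3, 15.4], [-73.8, -60.2], [-137.8, 15.5], [-138.1, -61.0]] [26 26 23 21]
rect [-105.6  -23.5] [ 94.4 133.1] yaw 0.005
```

The block is square to the fence (yaw error about 0.005), its centre 106 mm in front and 23 mm to the right. I now set both fingertips, part open, on its near long side.

Emit:
servo_tool(
  travel=[
    [0,-1,0],
    [0,-1,0],
    [3,-1,0],
    [6,-1,0],
    [8,-1,0],
    [8,-1,0],
    [8,-1,2],
    [8,-1,4],
    [8,-1,5.5],
    [8,-1,6],
    [8,-1,6],
  ],
  delta_rot=[
    [0,0,0],
    [0,0,0],
    [0,0,0],
    [0,0,0],
    [0,0,0],
    [0,0,0],
    [0,0,0],
    [0,0,0],
    [0,0,0],
    [0,0,0],
    [0,0,0],
  ],
  gripper=[60,60,60,60,60,60,60,60,60,60,60],
)

```text
time: 6.12
ee_pos: [0.498, 0.0807, 0.0053]
orientation: [0.101, 0.7, -0.101, 0.7]
ft_force: [-1.0, 0.5, -0.0]
grip_width: 0.0514
```

```bash
python3 - <<'E'
from h import *
look('p4'); a=cv2.imread('pics/p4_s.png')[100:280,140:380]
cv2.imwrite('pics/p4c.png',cv2.resize(a,None,fx=3,fy=3))
E
```

```text
t 6.22 tcp_f [[-174.1, -22.7]] z 5.1 yawerr -0.001 F [-0.4  0.7  0.3] w 0.052
bushes [[-73.6, -60.2], [-137.6, -60.5]] [27 23]
rect [-105.1  -57.3] [63.7 93.3] yaw 1.562
```

View pics/p4c.png

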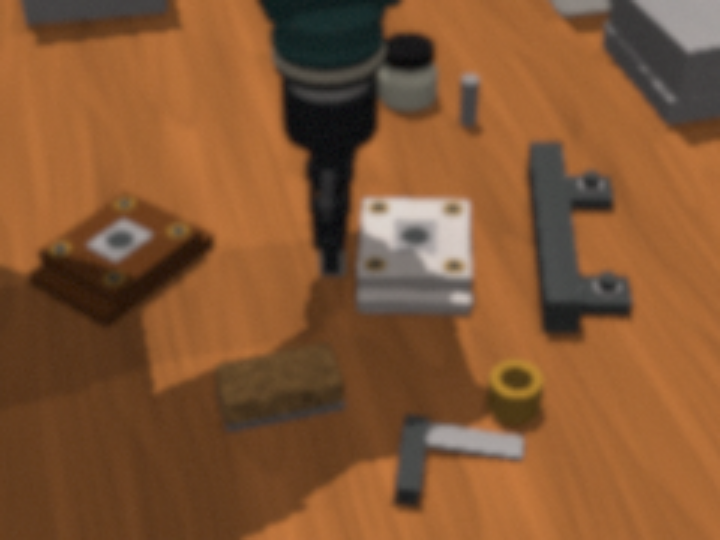

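Side crop: the block is square with its long side (472,205)-(472,300) towards the fence (532,180)-(548,320). The fingers at (330,270) are clear of it. I push most of the way, then check.

Emit:
servo_tool(
  travel=[
    [0,0,0.5],
    [0,0,1],
    [0,0,1.4],
    [0,0,1.9],
    [0,0,2.4],
    [0,0,2.9],
    [0,0,3.4],
    [0,0,3.8],
    [0,0,4.3],
    [0,0,4.8],
    [0,0,5.2],
    [0,0,5.2],
  ],
  delta_rot=[
    [0,0,0],
    [0,0,0],
    [0,0,0],
    [0,0,0],
    [0,0,0],
    [0,0,0],
    [0,0,0],
    [0,0,0],
    [0,0,0],
    [0,0,0],
    [0,0,0],
    [0,0,0],
  ],
  gripper=[60,60,60,60,60,60,60,60,60,60,60,60],
)

```text
time: 7.22
ee_pos: [0.5475, 0.0662, 0.005]
orientation: [0.101, 0.7, -0.101, 0.7]
ft_force: [0.3, 0.5, -0.5]
grip_width: 0.0511
```

```bash
python3 - <<'E'
from h import *
look('p5',(180,300,118,225)); a=cv2.imread('pics/p5_s.png')[120:240,220:370]
b=cv2.imread('pics/p5_t.png')[70:200,180:310]
cv2.imwrite('pics/p5c.png',np.hstack([cv2.resize(a,(480,384)),cv2.resize(b,(384-64,384))]))
E
```

```text
t 7.32 tcp_f [[-120.9, -22.6]] z 5.1 yawerr -0.001 F [ 0.6  0.4 -0.2] w 0.051
bushes [[-32.5, -60.9]] [28]
rect [-60.  -74.9] [97.9 42.4] yaw -1.334
```

View pics/p5c.png

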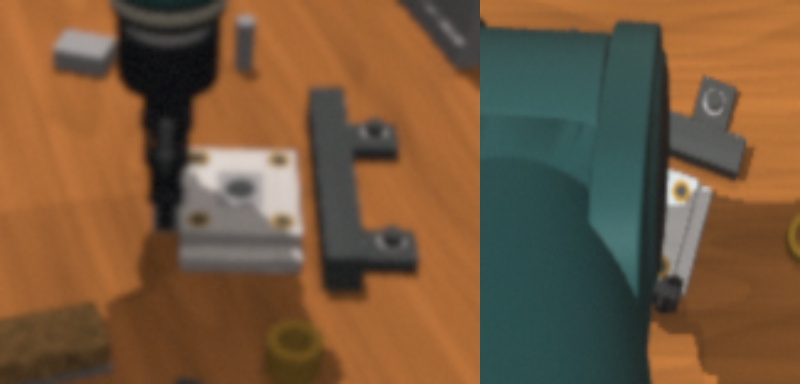

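```bash
python3 - <<'E'
from h import *
c,im=pix('side'); hsv=cv2.cvtColor(im,cv2.COLOR_BGR2HSV)
w=(hsv[...,1]<70)&(hsv[...,2]>110); d=(hsv[...,1]<110)&(hsv[...,2]<100)
A=[];B=[]
for v in range(150,206,2):
    u=np.where(d[v,312:345])[0]
    if len(u): A.append((312+u.min()-.5,v))
for v in range(170,192,2):
    u=np.where(w[v,285:330])[0]
    if len(u): B.append((285+u.max()+.5,v))
print(A[::4],B[::3])
for P,z in((A,.035),(B,.028)):
    q=ff(ray(c,P,z)); l=cv2.fitLine(q.astype(np.float32),cv2.DIST_HUBER,0,.01,.01).ravel(); print(q.round(1)[::4].tolist(),'yaw',np.arctan(-l[0]/l[1]))
E
```

```text
[(np.float64(316.5), 150), (np.float64(316.5), 158), (np.float64(317.5), 166), (np.float64(317.5), 174), (np.float64(318.5), 182), (np.float64(319.5), 190), (np.float64(320.5), 198)] [(np.float64(312.5), 170), (np.float64(312.5), 176), (np.float64(313.5), 182), (np.float64(313.5), 188)]
[[-2.6, 94.3], [-4.7, 57.3], [-4.1, 22.3], [-6.1, -11.2], [-5.5, -42.9], [-4.9, -73.3], [-4.4, -102.3]] yaw -0.009762482
[[-16.9, 14.0], [-16.1, -18.9], [-17.7, -50.3]] yaw -0.010700539
```

Block and fence agree in yaw in the side view (-0.010 and -0.011 rad), with a gap of 12 to 19 mm. I close the gap slowly and watch the force.

Emit:
servo_tool(
  travel=[
    [0,0,0.2],
    [0,0,0.4],
    [0,0,0.6],
    [0,0,0.8],
    [0,0,0.9],
    [0,0,1.0],
    [0,0,1.1],
    [0,0,1.2],
    [0,0,1.2],
  ],
  delta_rot=[
    [0,0,0],
    [0,0,0],
    [0,0,0],
    [0,0,0],
    [0,0,0],
    [0,0,0],
    [0,0,0],
    [0,0,0],
    [0,0,0],
  ],
  gripper=[60,60,60,60,60,60,60,60,60],
)

```text
time: 8.12
ee_pos: [0.5579, 0.0632, 0.005]
orientation: [0.101, 0.7, -0.101, 0.7]
ft_force: [-5.5, 1.5, 3.0]
grip_width: 0.0513
```

Emit:
servo_tool(
  travel=[
    [0,0,0.1],
    [0,0,0.15],
    [0,0,0.2],
    [0,0,0.2],
  ],
  delta_rot=[
    [0,0,0],
    [0,0,0],
    [0,0,0],
    [0,0,0],
  ],
  gripper=[60,60,60,60],
)

```text
time: 8.45
ee_pos: [0.5599, 0.0626, 0.005]
orientation: [0.101, 0.7, -0.101, 0.7]
ft_force: [-4.2, 1.9, 2.7]
grip_width: 0.0514
```

Emit:
servo_tool(
  travel=[
    [0,0,0.1],
    [0,0,0.15],
    [0,0,0.2],
    [0,0,0.2],
  ],
  delta_rot=[
    [0,0,0],
    [0,0,0],
    [0,0,0],
    [0,0,0],
  ],
  gripper=[60,60,60,60],
)

```text
time: 8.78
ee_pos: [0.5619, 0.062, 0.005]
orientation: [0.101, 0.7, -0.101, 0.7]
ft_force: [-5.0, 2.4, 2.9]
grip_width: 0.0511
```

Emit:
servo_tool(
  travel=[
    [0,0,0.1],
    [0,0,0.15],
    [0,0,0.2],
    [0,0,0.2],
  ],
  delta_rot=[
    [0,0,0],
    [0,0,0],
    [0,0,0],
    [0,0,0],
  ],
  gripper=[60,60,60,60],
)

```text
time: 9.12
ee_pos: [0.5619, 0.0619, 0.0047]
orientation: [0.101, 0.701, -0.1, 0.699]
ft_force: [-15.0, 5.2, 9.9]
grip_width: 0.0511
```

The tool has stopped advancing and the force has risen to 15 N, so the block has met the fence. One small press more, then I back off.

Emit:
servo_tool(
  travel=[
    [0,0,0.1],
    [0,0,0.2],
    [0,0,0.2],
  ],
  delta_rot=[
    [0,0,0],
    [0,0,0],
    [0,0,0],
  ],
  gripper=[60,60,60],
)

```text
time: 9.37
ee_pos: [0.5619, 0.0618, 0.0044]
orientation: [0.101, 0.703, -0.1, 0.697]
ft_force: [-23.5, 6.7, 15.7]
grip_width: 0.0512
```

Emit:
servo_tool(
  travel=[
    [0,0,-1],
    [0,0,-3],
    [0,0,-6],
    [-4,0,-8],
    [-8,0,-11],
    [-12,0,-15],
    [-16,0,-18],
    [-18,3,-21],
    [-18,6,-23],
    [-18,10,-25],
    [-18,14,-25],
    [-18,14,-25],
  ],
  delta_rot=[
    [0,0,0],
    [0,0,0],
    [0,0,0],
    [0,0,0],
    [0,0,0],
    [0,0,0],
    [0,0,0],
    [0,0,0],
    [0,0,0],
    [0,0,0],
    [0,0,0],
    [0,0,0],
  ],
  gripper=[60,60,60,60,60,60,60,60,60,60,60,60],
)

```text
time: 10.37
ee_pos: [0.3658, 0.2693, 0.1862]
orientation: [0.101, 0.699, -0.099, 0.701]
ft_force: [0.2, -1.6, -0.6]
grip_width: 0.0512
```

```bash
python3 - <<'E'
from h import *
look('p6',(180,300,100,225)); a=cv2.imread('pics/p6_s.png')[120:240,220:370]
b=cv2.imread('pics/p6_t.png')[70:190,180:305]
cv2.imwrite('pics/p6c.png',np.hstack([cv2.resize(a,(480,384)),cv2.resize(b,(320,307)) if 0 else cv2.copyMakeBorder(cv2.resize(b,(320,307)),0,77,0,0,cv2.BORDER_CONSTANT)]))
E
```

```text
t 10.47 tcp_f [[-351.5, 120.6]] z 185.4 yawerr 0.003 F [-0.2 -1.1 -0.1] w 0.051
bushes [[-17.0, 15.6], [-17.5, -61.0], [-81.4, 15.0], [-81.4, -61.0]] [24 26 28 25]
rect [-48.9 -23.9] [132.6  95.8] yaw -0.000
```

View pics/p6c.png

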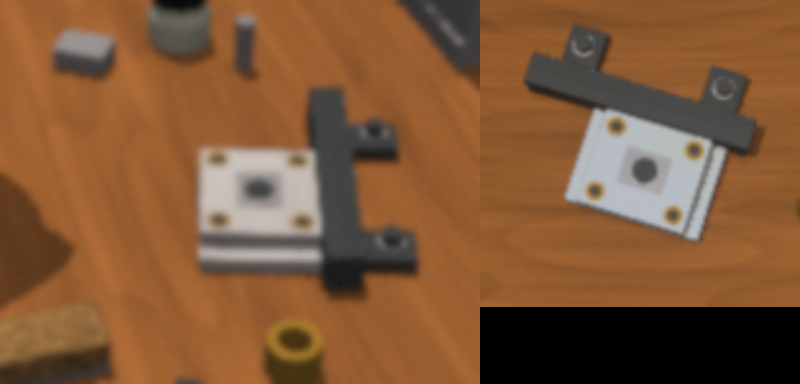

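It looks flush, with bush yaw about -0.005 rad and both ends well inside. To rule out a hair of angle left by the rigid two-finger push, I press once more with shut fingers at mid-side, so the block can settle on the fence.

Emit:
servo_tool(
  travel=[
    [0,-3.6,3],
    [0,-7.2,6],
    [0,-10.8,9],
    [0,-14.4,12],
    [0,-14.4,15],
    [4,-14.4,18],
    [8,-14.4,19],
    [12,-14.4,19],
    [15,-14.4,19],
    [17,-14.4,19],
    [17.9,-14.4,19],
    [17.9,-14.4,19],
  ],
  delta_rot=[
    [0,0,0],
    [0,0,0],
    [0,0,0],
    [0,0,0],
    [0,0,0],
    [0,0,0],
    [0,0,0],
    [0,0,0],
    [0,0,0],
    [0,0,0],
    [0,0,0],
    [0,0,0],
  ],
  gripper=[0,0,0,0,0,0,0,0,0,0,0,0],
)

```text
time: 11.47
ee_pos: [0.5065, 0.0732, 0.0048]
orientation: [0.101, 0.701, -0.101, 0.699]
ft_force: [0.4, 0.1, -0.8]
grip_width: -0.0001
```

Emit:
servo_tool(
  travel=[
    [0,0,1],
    [0,0,2],
    [0,0,3],
    [0,0,4],
    [0,0,4.6],
    [0,0,5],
    [0,0,5.2],
    [0,0,5.2],
  ],
  delta_rot=[
    [0,0,0],
    [0,0,0],
    [0,0,0],
    [0,0,0],
    [0,0,0],
    [0,0,0],
    [0,0,0],
    [0,0,0],
  ],
  gripper=[0,0,0,0,0,0,0,0],
)

```text
time: 12.13
ee_pos: [0.5575, 0.0591, 0.006]
orientation: [0.101, 0.7, -0.101, 0.7]
ft_force: [0.2, 0.9, 0.4]
grip_width: -0.0003
```

```bash
python3 -c "
from h import *
print(*tcp())"
```

```text
t 12.13 tcp_f [[-109.0, -26.6]] z 6.0 yawerr -0.001 F [0.2 0.9 0.4] w -0.0
```

Emit:
servo_tool(
  travel=[
    [0,0,0.1],
    [0,0,0.2],
    [0,0,0.3],
    [0,0,0.4],
    [0,0,0.5],
    [0,0,0.5],
  ],
  delta_rot=[
    [0,0,0],
    [0,0,0],
    [0,0,0],
    [0,0,0],
    [0,0,0],
    [0,0,0],
  ],
  gripper=[0,0,0,0,0,0],
)

```text
time: 12.63
ee_pos: [0.5608, 0.0582, 0.0058]
orientation: [0.101, 0.701, -0.1, 0.699]
ft_force: [-5.4, 2.3, 4.0]
grip_width: 0.0004
```

Emit:
servo_tool(
  travel=[
    [0,0,0.1],
    [0,0,0.2],
    [0,0,0.2],
  ],
  delta_rot=[
    [0,0,0],
    [0,0,0],
    [0,0,0],
  ],
  gripper=[0,0,0],
)

```text
time: 12.88
ee_pos: [0.5608, 0.0581, 0.0055]
orientation: [0.101, 0.702, -0.1, 0.698]
ft_force: [-15.0, 5.4, 10.5]
grip_width: 0.0001
```

Emit:
servo_tool(
  travel=[
    [0,0,0.1],
    [0,0,0.2],
    [0,0,0.2],
  ],
  delta_rot=[
    [0,0,0],
    [0,0,0],
    [0,0,0],
  ],
  gripper=[0,0,0],
)

```text
time: 13.13
ee_pos: [0.5608, 0.058, 0.0052]
orientation: [0.101, 0.703, -0.1, 0.697]
ft_force: [-23.4, 8.8, 15.0]
grip_width: 0.0002
```

Emit:
servo_tool(
  travel=[
    [0,0,-1],
    [0,0,-3],
    [0,0,-6],
    [-4,0,-8],
    [-8,0,-11],
    [-12,0,-15],
    [-16,0,-18],
    [-18,3,-21],
    [-18,6,-23],
    [-18,10,-25],
    [-18,14,-25],
    [-18,14,-25],
  ],
  delta_rot=[
    [0,0,0],
    [0,0,0],
    [0,0,0],
    [0,0,0],
    [0,0,0],
    [0,0,0],
    [0,0,0],
    [0,0,0],
    [0,0,0],
    [0,0,0],
    [0,0,0],
    [0,0,0],
  ],
  gripper=[0,0,0,0,0,0,0,0,0,0,0,0],
)

```text
time: 14.13
ee_pos: [0.365, 0.265, 0.1871]
orientation: [0.101, 0.699, -0.099, 0.701]
ft_force: [0.9, -0.8, -0.4]
grip_width: -0.0
```

```bash
python3 - <<'E'
from h import *
look('p7',(180,300,100,225)); a=cv2.imread('pics/p7_t.png')
o=cv2.imread('pics/top0.png'); 
b=a[70:190,180:310]; cv2.imwrite('pics/p7c.png',np.hstack([cv2.resize(b,(520,480),interpolation=cv2.INTER_CUBIC),cv2.resize(a[60:250,110:370][:, :],(280,205)) if 0 else cv2.copyMakeBorder(cv2.resize(a[90:250,110:370],(280,172)),0,308,0,0,cv2.BORDER_CONSTANT)]))
# bystander shifts: template match of start patches
for n,u,v in(('dowel',158,113),('bush',313,150),('cork',290,220),('insert',140,171),('jar',131,130),('square',328,178),('fence_foot',220,89)):
    t=o[v-16:v+16,u-18:u+18]; r=cv2.matchTemplate(a[v-24:v+24,u-26:u+26],t,cv2.TM_CCOEFF_NORMED); m=cv2.minMaxLoc(r); print(n,np.subtract(m[3],8),round(m[1],2))
E
```

```text
t 14.23 tcp_f [[-351.0, 116.2]] z 186.3 yawerr 0.003 F [ 0.9 -0.5  0.2] w 0.0
bushes [[-17.0, 15.6], [-17.4, -61.2], [-81.3, 14.9], [-81.5, -61.3]] [24 27 27 26]
rect [-48.9 -23.9] [132.6  95.8] yaw -0.000
dowel [0 0] 1.0
bush [0 0] 1.0
cork [0 0] 0.99
insert [0 0] 1.0
jar [0 0] 1.0
square [0 0] 1.0
fence_foot [0 0] 1.0
```

View pics/p7c.png

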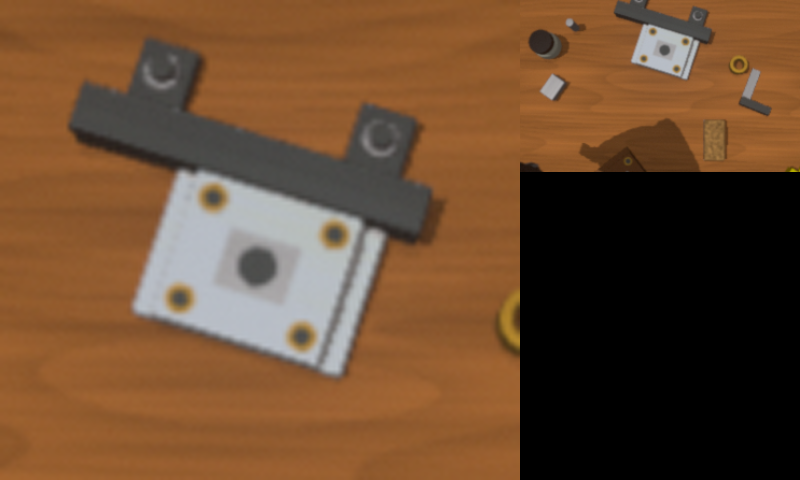

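The last picture shows the block's long side on the fence with no visible gap, from (180,170) to (385,230). Both ends lie inside the bar, and the other things are unmoved.

```bash
python3 -c "
from h import *
print(workorder.sign_off())"
```

```text
the job is handed in; nothing more can be done
None
```

The die block now rests with a long side flush against the steel fence, and the job is handed in at about 14 s on the robot's clock. With shut fingertips I turned it about 0.76 rad by pushing one end of its near long side, some 60 mm clear of the fence. I then pushed it square with both fingertips and pressed once more at mid-side so it could settle.

- **Flush:** The block's yaw relative to the fence was within about 0.005 rad, with no visible gap. The final press met a hard stop, with a peak force of about 30 N.
- **Ends:** The block's centre is about 23 mm right of the fence's middle. By these measurements both ends are at least 20 mm inside the fence's ends.
- **Other things:** Six of the other listed objects and a fence foot showed zero pixel shift from the start picture. The robot was touching nothing at hand-in.
- **Disagreement:** The block's front came to rest about 3 mm short of the fence face as I first measured it from the top view. The side view put the face about 4 to 5 mm short, so I take this as measurement error in the fence position, not a gap.

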